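# Rinsed bottle off the drainer and over the inspection light

## Task

The small glass bottle standing alone on the bench has been checked: stand it upright on the low steel shelf at the open end of the row, in line with the three bottles there and close beside the end one (gap under 2 cm, not pushing the others along), and let go. Then draw the rinsed bottle up off its drainer peg, turn it from neck-down to lying level, and hold it still about a hand's breadth above the light box, lengthwise, so that the whole bottle lies over the lit pane (either way round). Finish while still holding it there; it is glass, so drop nothing, and leave all the other things where they are.

Things in the scene. Friction and masses are not known exactly. Their poses are not given: they have to be found in the camera images.
- checked_bottle: the bottle to go into the row: empty green glass, 190 mm tall, about 0.2 kg; round body 54 mm in diameter up to 112 mm, shoulder to 134 mm, neck 28 mm in diameter from 135 to 190 mm. It stands upright by itself on the bench between light box and shelf. Origin: centre of its underside, z up to the mouth
- row_shelf: low stainless shelf, 320 mm (x) by 100 mm (y), its top face 50 mm above the bench; a lip 26 mm high runs along its -y edge. Origin: bench level under its centre. The row of bottles stands on the line y = 0 at about x = +90, +30 and -30 mm; the open place is at the -x end (about x = -90 mm; the top ends at x = -160 mm). Fixed, but differs in place and yaw from start to start
- row3: the end bottle of the row, at the open end; same bottle as the others, standing upright on the shelf. Origin: centre of its underside. Two more (row1, row2) stand beyond it on the +x side, 60 mm from centre to centre
- drainer: steel bottle drainer, 120 mm (x) by 310 mm (y), deck 22 mm above the bench, rim standing 7 mm higher; three upright white pegs 16 mm in diameter and 50 mm tall above the deck at y = -100, 0 and +100 mm. One peg carries the rinsed bottle, one an upturned white funnel (90 mm wide, 92 mm tall), one an upturned orange beaker (68 mm wide, 82 mm tall); which is where differs. Origin: bench level under its centre. Fixed, differs in place and yaw
- drain_bottle: the rinsed bottle: same shape and weight as the other bottles, upside down over a peg, its lip on the drainer's deck, free to be drawn straight up (the 21 mm bore has 2.5 mm of play round the peg; it is clear of the peg once raised 50 mm). Origin: centre of its MOUTH; its z axis runs from mouth to base, so at the start z points up, neck from 0 to 55 mm, 54 mm wide body from 78 to 190 mm. Centre of mass about 125 mm from the mouth
- drain_base (a point): centre of the base of the rinsed bottle, on its axis 190 mm from the mouth
- light_box: flat inspection light box, aluminium frame 300 mm long (x) by 170 mm wide (y), with a white lit pane 270 by 130 mm in the middle; the pane's top is 30 mm above the bench. Origin: bench level under its centre. Fixed, differs in place and yaw
Things that resemble listed ones, but are neither listed nor needed, are in the scene too. Leave any purple look-alike of the drain_bottle alone.

How it is judged:
By the outcome, as a careful person would: the job done as asked, in the order asked, and still so for the second after the job is handed in, while the arm keeps its last pose, push and grip.
It also fails if it takes over 53 s, if anything falls off the work surface, if the arm or the gripper's body presses on something with over 40 N, if the wrist force passes 120 N, or if a joint passes its speed limit or range.

## Robot

A 6-joint arm with a two-finger parallel gripper is mounted at the origin on the work surface. World frame = base frame: x ahead of the robot, y to its left, z up, the work surface at z = 0. Lengths are in mm, angles in rad, forces in N, time in s.
With the tool pointing down it reaches from about 275 to 725 mm from the base axis. Payload 15.9 kg.
Tool frame: the origin (TCP) lies at the very end of the fingers, on their centre line; the grasp point (between the pads) lies 19 mm behind it (arm.grip_point_offset is the z of the grasp point in the tool frame, in mm); z points along the fingers, y is the direction in which the jaws open and shut (so a half turn about z gives the same grasp; the last joint's range is limited). The gripper opens to 85 mm and grips with 20 to 120 N. Pads are 22 mm wide; open, the fingers measure 114 mm over their backs; the gripper's body (76 mm by 85 mm) begins 54 mm behind the grasp point. The pads swing forward as they close: fully open they stand 13 mm farther back than shut.
Start: joints at [-1.24, 0.213, -0.034, 1.323, 0, 1.571], TCP at [162.393, -472.878, 231.306] pointing down, gripper open.
Joint ranges: [-2.98, 2.98], [-0.74, 1.72], [-1.14, 1.35], [-2.1, 2.04], [-1.57, 1.44], [-3.14, 3.14]. Speed limits (rad/s): [1.89, 1.89, 2.39, 2.57, 3.14, 3.14].

## Interface

Orientations are given as a unit quaternion [x, y, z, w].
In Python, from station import arm gives the robot as it stands. Calls block until the motion is done:
- arm.goto(position, orientation): joint-space move of the TCP to a pose.
- arm.move_linear(position, rotation=None, vel=150, guard=None): straight line of the TCP; rotation=None keeps the orientation; vel is the mean speed in mm/s. With guard (N) it stops when the force on the tool has changed by that much, and returns True; else False.
- arm.move_j(angles): joint-space move.
- arm.move_gripper(opening, strength=None): opening from 0.0 (shut) to 1.0 (fully open); strength is the grip in N (None keeps the last); returns when the fingers have stopped.
- arm.sleep(seconds).
- arm.inverse_kinematics(position, orientation): joint angles nearest the present ones, or None.
- arm.read_state(): the state.
- arm.capture(name): name is "scene" or "top"; returns (picture, depth): 384x512x3 uint8, red, green, blue; 384x512 float32, mm along the optical axis (not along the pixel's ray), 0 where there is no reading.
- arm.camera_params(name): a dict with "K" (3x3 intrinsics, pixels), "dist" ([k1, k2, p1, p2, k3] as OpenCV has them; the pictures are not rectified), "extrinsics" (4x4, takes a point from world to camera coordinates). Camera axes: x right, y down, z forward; pixel columns grow to the right and rows downward; lengths in mm; the calibration is good to about 2 mm. A picture is of the moment at which its call begins. camera_params takes no time and is no camera call.
A pose or a line that the arm cannot do raises arm.MotionError and nothing moves.
- arm.job_done(): hands the job in, once; it reports no verdict.
The state is a dict: "clock": time; "qpos": joint angles; "joint_velocities": joint speeds; "joint_efforts": joint torques, N m; "position": TCP position; "orientation": TCP orientation; "force": force on the tool from outside, world axes, zero at the start; "ft_torque": the same for the moment, N m; "gripper_width": opening from 0.0 (shut) to 1.0 (fully open).
Only numpy, scipy, OpenCV 4.12 (cv2) and the standard library are available. Lean on these libraries where they do the work, as an engineer would, in place of code of your own. Each camera call takes 0.05 s, during which the arm holds its last target. There are 200 camera calls.

## Working session

There is one attempt and no reset: what is moved stays moved. The work goes in short steps, each a Python script; the robot and the scene stay as the last script left them, time stands still between calls to the robot, and variables do not carry over. Pictures are saved under pics/ and viewed, about 8 in all and at most 12, crops included, and the job is handed in when it is done.

```bash
mkdir -p pics; cat > h.py <<'E'
import numpy as np, cv2
from station import arm
def cloud(name):
    im,d=arm.capture(name); p=arm.camera_params(name)
    K=np.array(p["K"],float);D=np.array(p["dist"],float);T=np.linalg.inv(np.array(p["extrinsics"],float))
    v,u=np.mgrid[0:384,0:512]
    n=cv2.undistortPoints(np.stack([u,v],-1).reshape(-1,1,2).astype(float),K,D).reshape(384,512,2)
    X=np.dstack([n*d[...,None],d]); W=X@T[:3,:3].T+T[:3,3]; W[d==0]=np.nan
    return im,W
def save(im,f): cv2.imwrite(f,cv2.resize(im[...,::-1],(800,600),interpolation=cv2.INTER_CUBIC))
E
python3 - <<'E'
from h import *
for n in("scene","top"):
    im,W=cloud(n); save(im,f"pics/{n}1.png"); np.savez(f"{n}1.npz",im=im,W=W)
    print(n,np.array(arm.camera_params(n)["extrinsics"]).round(2).tolist())
print(arm.read_state())
E
ls
```

```text
scene [[-0.08, 1.0, -0.01, 35.75], [0.75, 0.06, -0.66, -291.02], [-0.66, -0.06, -0.75, 1587.56], [0.0, 0.0, 0.0, 1.0]]
top [[-0.02, -1.0, 0.0, 8.24], [-0.99, 0.02, -0.13, 534.37], [0.13, -0.0, -0.99, 1141.93], [0.0, 0.0, 0.0, 1.0]]
{'clock': 0.1, 'qpos': array([-1.24001015e+00,  2.13329409e-01, -3.49715820e-02,  1.32353213e+00,
       -1.33339030e-05,  1.57079003e+00]), 'joint_velocities': array([ 0.00046344, -0.00092804,  0.00245043,  0.00014227,  0.00109553,
        0.00064403]), 'joint_efforts': array([-4.42483506e-04, -6.87246037e+01,  4.87807167e+01,  1.20542874e-02,
       -8.25965822e-05,  2.47401033e-06]), 'position': array([ 162.28765448, -472.59884484,  230.86426773]), 'orientation': array([ 9.86353062e-01,  1.64643152e-01, -9.19235147e-05, -5.10226844e-04]), 'force': array([-0.44539602, -0.36463837, -0.02688422]), 'ft_torque': array([-0.02126923,  0.02694315, -0.01583701]), 'gripper_width': 0.9984122928455667}
h.py
pics
scene1.npz
top1.npz
```

View pics/scene1.png

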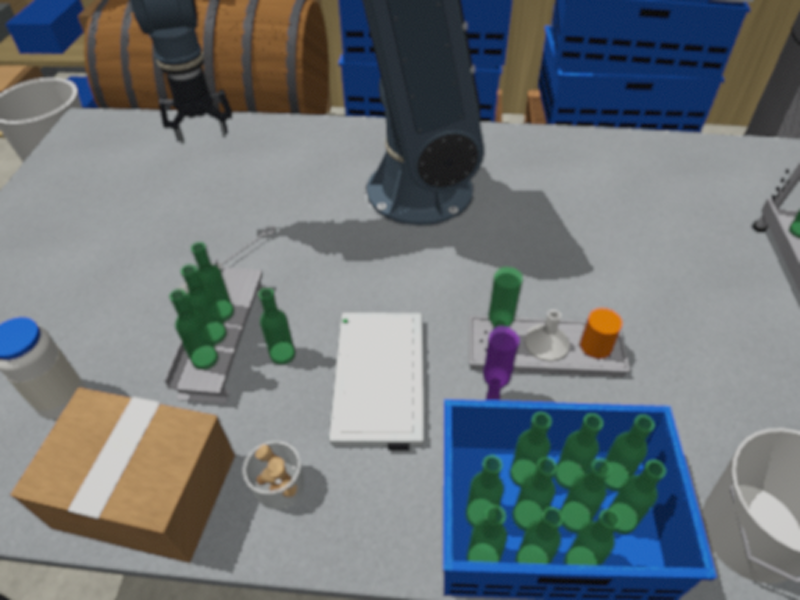

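View pics/top1.png

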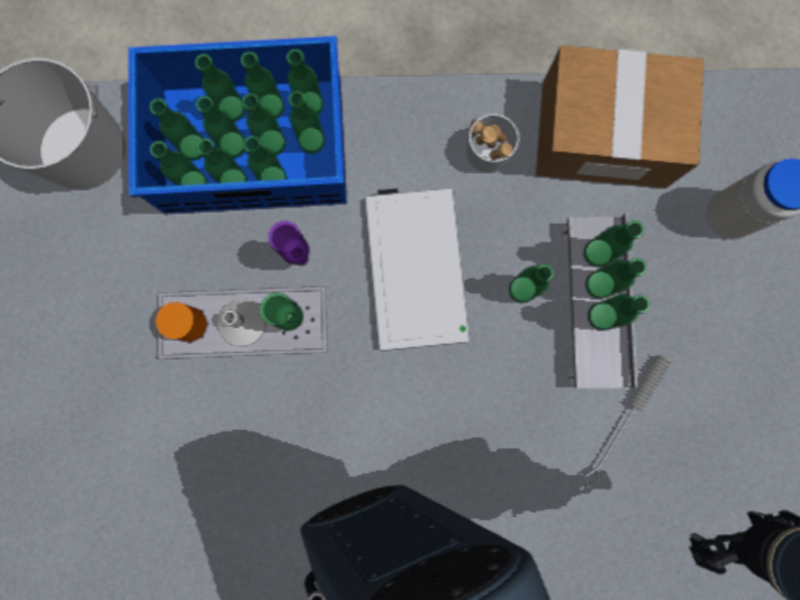

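The scene picture shows the row shelf on the left with its open end towards the robot, about (255,290). The lone bottle is at (278,335), the light box at (378,375), and the drainer at (550,345), with the rinsed bottle on its left peg at (505,295). The purple look-alike stands close in front of it, at (500,360). The top picture agrees. Next I'll measure positions from the point clouds.

```bash
cat > m.py <<'E'
from h import *
def comps(im,W,mask,minn=25):
    n,l,s,c=cv2.connectedComponentsWithStats(mask.astype(np.uint8),connectivity=4)
    return [l==i for i in range(1,n) if s[i,4]>=minn]
def circ(P):
    P=P[:,:2];A=np.c_[2*P,np.ones(len(P))];s=np.linalg.lstsq(A,(P**2).sum(1),rcond=None)[0]
    return s[:2],np.sqrt(max(0,s[2]+s[:2]@s[:2]))
if __name__=="__main__":
  for n in("scene","top"):
    z=np.load(n+"1.npz");im,W=z["im"],z["W"];h=cv2.cvtColor(im,cv2.COLOR_RGB2HSV)
    H,S,V=h[...,0],h[...,1],h[...,2]
    ok=np.isfinite(W[...,2])&(abs(W[...,1])<620)&(W[...,0]>200)&(W[...,0]<950)
    print(n,"table z",np.nanmedian(W[...,2][ok&(abs(W[...,2])<15)]))
    for col,m in(("green",(H>45)&(H<85)&(S>90)),("purple",(H>125)&(H<165)&(S>90)),("orange",(H<16)&(S>200))):
        m=m&ok&(W[...,0]<720)&(W[...,2]>15)
        for c in comps(im,W,m):
            P=W[c]; v,u=np.nonzero(c)
            print(col,"px",u.mean().round(),v.mean().round(),len(P),"min",P.min(0).round(),"max",P.max(0).round())
            for lo,hi in((20,75),(50,110),(78,105),(110,170),(150,185),(180,220),(195,250)):
                q=P[(P[:,2]>lo)&(P[:,2]<hi)]
                if len(q)>12: cc,r=circ(q);print("    z",lo,hi,len(q),"circ",cc.round(1),r.round(1),"med",np.median(q,0).round(1))
    g=(S<60)&ok
    for nm,zl,zh,box in(("shelf",44,56,(300,700,-480,-200)),("light",22,36,(300,760,-150,150)),("deckrim",15,36,(300,560,120,480)),("lip",66,86,(300,700,-480,-200))):
        m=g&(W[...,2]>zl)&(W[...,2]<zh)&(W[...,0]>box[0])&(W[...,0]<box[1])&(W[...,1]>box[2])&(W[...,1]<box[3])
        cs=comps(im,W,cv2.morphologyEx(m.astype(np.uint8),cv2.MORPH_CLOSE,np.ones((3,3)))>0,40)
        for c in cs:
            P=W[c&m]; r=cv2.minAreaRect(P[:,:2].astype(np.float32)); print(nm,len(P),"z",np.median(P[:,2]).round(1),"rect",np.round(r[0],1),np.round(r[1],1),round(r[2],2))
E
python3 m.py
```

```text
scene table z 2.1043291811903373
green px 129.0 198.0 1731 min [ 488. -390.   55.] max [ 648. -346.  245.]
    z 20 75 103 circ [ 576.5 -405.3] 71.4 med [ 579.5 -357.1   67.5]
    z 50 110 374 circ [ 577.2 -404.5] 70.3 med [ 581.8 -356.7   86.5]
    z 78 105 206 circ [ 577.5 -403.3] 69.0 med [ 582.  -356.1   92.1]
    z 110 170 569 circ [ 578.8 -396.8] 63.4 med [ 583.4 -356.4  145. ]
    z 150 185 543 circ [ 576.1 -378.4] 51.5 med [ 579.1 -360.7  171.8]
    z 180 220 338 circ [ 571.6 -384.3] 49.4 med [ 570.2 -366.9  193.4]
    z 195 250 398 circ [ 567.7 -390.1] 52.2 med [ 568.7 -368.8  224.8]
green px 323.0 189.0 543 min [484. 170. 105.] max [536. 217. 218.]
    z 110 170 195 circ [508.9 193.8] 24.0 med [529.8 190.1 141.8]
    z 150 185 122 circ [509.2 193.7] 23.8 med [530.1 189.8 167.7]
    z 180 220 303 circ [512.3 193.2] 19.5 med [522.2 192.4 213.1]
    z 195 250 248 circ [511.6 193.3] 19.1 med [517.2 193.3 213.7]
green px 176.0 210.0 582 min [ 547. -261.   16.] max [ 589. -215.  195.]
    z 20 75 163 circ [ 561.6 -240.8] 24.4 med [ 582.7 -231.6   48.2]
    z 50 110 188 circ [ 562
[... 3595 characters left out ...]
med [607.8 170.4 141.2]
    z 150 185 65 circ [624.8 183.3] 21.9 med [610.  170.1 167.6]
    z 180 220 333 circ [627.8 185.9] 19.0 med [627.4 184.9 189.9]
orange px 115.0 206.0 566 min [470. 361.  31.] max [532. 424. 111.]
    z 20 75 99 circ [501.8 394.3] 32.4 med [493.1 365.5  57. ]
    z 50 110 528 circ [500.6 389.5] 23.8 med [499.2 384.6 103.5]
    z 78 105 317 circ [501.2 389.9] 23.8 med [500.6 387.  103. ]
shelf 2321 z 50.0 rect [ 528.1 -375.3] [100.6 319.7] 89.46
light 5595 z 29.4 rect [606.8 -34.9] [310.5 169.9] 4.45
light 161 z 27.1 rect [507.1 142.8] [ 12.8 124.9] 89.82
deckrim 2570 z 23.3 rect [501.6 294.7] [121.4 314.7] 1.02
lip 100 z 73.3 rect [ 426.4 -423.4] [  6.2 112.3] 89.99
```

```bash
cat >> h.py <<'E'
from scipy.spatial.transform import Rotation as R
def down(a=0): return (R.from_euler('z',a,degrees=True)*R.from_quat([1,0,0,0])).as_quat()
def level(a,p=90): return (R.from_euler('z',a,degrees=True)*R.from_euler('y',-p,degrees=True)*R.from_quat([1,0,0,0])).as_quat()
def st(t=""):
    s=arm.read_state(); print(t,"t",round(s["clock"],2),"pos",s["position"].round(1),"F",s["force"].round(1),"w",round(s["gripper_width"],3),"q",s["qpos"].round(2))
E
python3 - <<'E'
from h import *
z=np.load("top1.npz");im,W=z["im"],z["W"];m=(im.min(2)>185)&(W[...,2]>20)&(W[...,2]<40)
P=W[m];P=P[(P[:,0]>400)&(P[:,0]<780)&(abs(P[:,1]+35)<110)];print("pane",len(P),cv2.minAreaRect(P[:,:2].astype(np.float32)))
print(arm.grip_point_offset)
for n,p,o in(("pick",(559,-240,146),down()),("pickhi",(559,-240,270),down()),("mid",(433,-250,280),down()),("place",(433,-374,196),down()),
  ("drain",(505.5,194,153),down()),("drainhi",(505.5,194,330),down()),("drain1",(505.5,194,153),down(20)),("lev",(576,-38,147),level(4.3)),("levhi",(530,-40,320),level(4.3)),("lev45",(540,40,320),level(4.3,45))):
    q=arm.inverse_kinematics(p,o);print(n,None if q is None else np.round(q,2))
arm.goto((559,-240,290),down()); arm.move_linear((559,-240,215),vel=150); st()
im,W=cloud("scene");save(im[100:292,60:316],"pics/s2.png")
E
```

```text
pane 5133 ((602.3056030273438, -37.27958679199219), (294.13494873046875, 163.03463745117188), 4.52616024017334)
-18.700000000000003
pick [-0.41  0.46  0.1   1.21  0.    2.74]
pickhi [-0.41  0.45  0.4   1.52  0.    2.74]
mid [-0.52  0.21  0.09  1.45  0.    2.62]
place [-0.71  0.37  0.09  1.29  0.    2.43]
drain [ 0.37  0.32 -0.09  1.16  0.   -2.78]
drainhi [ 0.37  0.32  0.35  1.61  0.   -2.78]
drain1 [ 0.37  0.32 -0.09  1.16  0.   -3.12]
lev None
levhi None
lev45 [ 0.07 -0.37 -0.67  0.48  0.    3.14]
 t 2.44 pos [ 559.  -240.5  215.9] F [ 0.2 -0.3  0.9] w 0.997 q [-0.41  0.45  0.25  1.38 -0.    2.74]
```

View pics/s2.png

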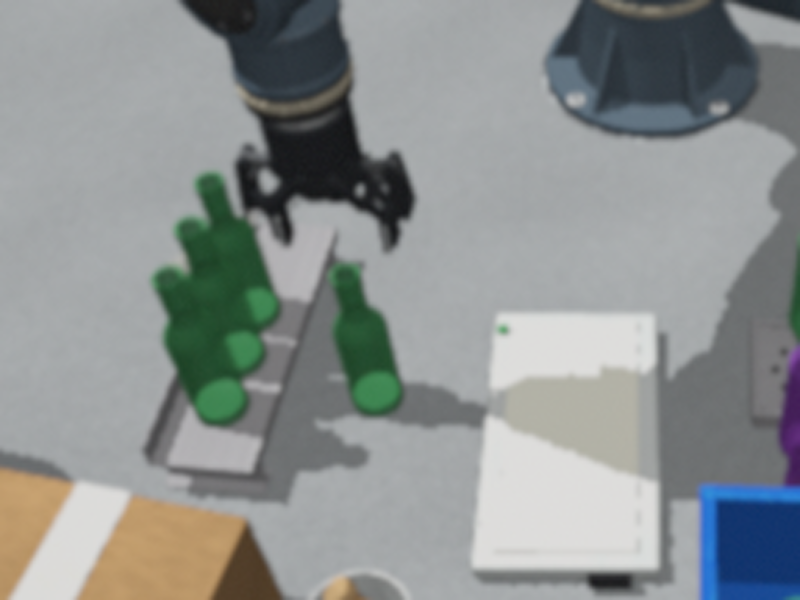

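The fingers straddle the neck at about (345,270) in the crop. The level-pose IK failures may come from the last joint's limit, so I'll test the half-turn equivalent grasp and the other approaches.

```bash
cat >> h.py <<'E'
flip=lambda q:(R.from_quat(q)*R.from_euler('z',np.pi)).as_quat()
E
python3 - <<'E'
from h import *
ik=lambda p,o:(lambda q:None if q is None else np.round(q,2))(arm.inverse_kinematics(p,o))
for x in(560,576,590,610,640,700):
  for zz in(147,170,250):
    for f in(0,1):
      o=level(4.3); o=flip(o) if f else o
      q=ik((x,-38,zz),o)
      if q is not None: print("lev",x,zz,f,q)
for p in(50,60,70,80,90): print("pitch",p,ik((600,-38,180),flip(level(4.3,p))), "drain",ik((530,203,160),flip(level(21,p))))
# tool level sideways: z along +/-y, with bottle vertical
for s in(90,-90):
  for r in(0,180,90,-90):
    o=(R.from_quat(level(s))*R.from_euler('z',r,degrees=True)).as_quat()
    u=np.array([0,np.sign(s),0])
    print("side",s,r,"box",ik(np.array([603,-37,157])+19*u,o),"drain",ik(np.array([505,194,150])+19*u,o))
for p in(-20,-30,-45,-60):print("back",p,ik((600,-38,170),flip(level(4.3,p))),ik((600,-38,170),level(4.3,p)))
E
```

```text
pitch 50 [-0.16 -0.1  -0.96 -0.14  0.18 -0.15] drain [ 0.37 -0.15 -1.07 -0.22  0.   -0.  ]
pitch 60 None drain None
pitch 70 None drain None
pitch 80 None drain None
pitch 90 None drain None
side 90 0 box None drain [-0.2   1.07 -0.06  2.01  1.37  0.  ]
side 90 180 box None drain [-0.2   1.07 -0.06  2.01  1.37 -3.14]
side 90 90 box None drain [-0.2   1.07 -0.06  2.01  1.37  1.57]
side 90 -90 box None drain [-0.2   1.07 -0.06  2.01  1.37 -1.57]
side -90 0 box None drain None
side -90 180 box None drain None
side -90 90 box None drain None
side -90 -90 box None drain None
back -20 [-0.04  0.83  0.73  1.82 -0.04 -0.11] [-0.04  0.83  0.73  1.82 -0.04  3.03]
back -30 None None
back -45 None None
back -60 None None
```

Levelling a top grasp at the box isn't reachable. A sideways grasp at the drainer, ending with the tool near vertical over the box, looks feasible. I'll search the tilt and azimuth for joint margin, and pick the checked bottle in the same script.

```bash
cat > search.py <<'E'
from h import *
lo=np.array([-2.98,-.74,-1.14,-2.1,-1.57,-3.14]);hi=np.array([2.98,1.72,1.35,2.04,1.44,3.14])
def ik(g,Rm):
    q=arm.inverse_kinematics(np.array(g)+18.7*Rm[:,2],R.from_matrix(Rm).as_quat()); return None if q is None else np.array(q)
mar=lambda q:np.minimum(q-lo,hi-q).min()
B=np.array([505.5,194]); ub=np.deg2rad(4.4); U=np.array([np.cos(ub),np.sin(ub),0])
def grasp_R(phi,psi,f):
    d=np.deg2rad; z=np.array([np.sin(d(phi))*np.cos(d(psi)),np.sin(d(phi))*np.sin(d(psi)),-np.cos(d(phi))])
    y=np.cross([0,0,1.],z);y/=np.linalg.norm(y);y*=f
    return np.c_[np.cross(y,z),y,z]
def final_R(Ri,sign,th):
    b=Ri.T@[0,0,1.]                     # bottle axis (mouth->base) in tool
    V=np.array([0,0,1.]);u=sign*U       # want Rf b = u ; tool y -> jaw: perp to u
    y=np.cross([0,0,1.],u)              # horizontal, perp to u
    out=[]
    for s in(1,-1):
        Bt=np.c_[b,[0,1,0],np.cross(b,[0,1,0])];Bw=np.c_[u,s*y,np.cross(u,s*y)]
        M=Bw@Bt.T; M=R.from_rotvec(u*np.deg2rad(th)).as_matrix()@M
        if M[2,2]<-.7: out.append(M)
    return out
if __name__=="__main__":
  res=[]
  for phi in(74,80,86,90):
    for psi in range(20,150,10):
      for f in(1,-1):
        Ri=grasp_R(phi,psi,f);q1=ik([*B,147],Ri)
        if q1 is None: continue
        q2=ik([*B,227],Ri); q0=ik(np.array([*B,147])-130*Ri[:,2],Ri)
        if q2 is None: continue
        for s in(1,-1):
          for Mf in final_R(Ri,s,0):
            qf=ik(np.array([603,-37,157])-s*U*30,Mf)
            if qf is None: continue
            res.append((min(mar(q1),mar(q2),mar(qf),9),abs(q2-qf).max(),phi,psi,f,s,q0 is not None and round(mar(q0),2),q1.round(2),qf.round(2)))
  res.sort(key=lambda r:-r[0])
  for r in res[:25]:print(*r)
E
python3 search.py
python3 - <<'E'
from h import *
# pick, top grasp on the neck
arm.move_linear((559,-240,146),vel=120); arm.move_gripper(0.0,30); st("grip")
arm.move_linear((559,-240,300),vel=200); st("lift")
im,W=cloud("scene");save(im[100:292,60:316],"pics/s3.png")
E
```

```text
0.29826325562262257 2.3418517338029172 74 100 1 1 0.11 [-0.16  0.83 -0.02  1.57  1.14 -2.46] [-0.05  0.66  0.37  1.55 -0.03 -0.12]
0.29826325562262257 1.1002660699400257 74 100 -1 -1 0.11 [-0.16  0.83 -0.02  1.57  1.14  0.68] [-0.07  0.29 -0.22  0.79  0.04 -0.15]
0.19956827650853848 2.029037217830727 74 90 1 1 0.34 [-0.18  0.67 -0.27  1.19  1.24 -2.15] [-0.05  0.66  0.37  1.55 -0.03 -0.12]
0.19956827650853848 1.1989610490541098 74 90 -1 -1 0.34 [-0.18  0.67 -0.27  1.19  1.24  0.99] [-0.07  0.29 -0.22  0.79  0.04 -0.15]
0.19454248941696095 1.512164815489899 74 70 1 1 0.18 [-0.18  0.33 -0.92 -0.22  1.25 -1.02] [-0.05  0.66  0.37  1.55 -0.03 -0.12]
0.19454248941696095 2.2707183176675874 74 70 -1 -1 0.18 [-0.18  0.33 -0.92 -0.22  1.25  2.13] [-0.07  0.29 -0.22  0.79  0.04 -0.15]
0.1543269406276604 2.5562299149787355 80 100 1 1 False [-0.17  0.94  0.04  1.76  1.19 -2.69] [-0.06  0.56  0.22  1.4  -0.02 -0.13]
0.1543269406276595 1.1637625413631887 80 100 -1 -1 False [-0.17  0.94  0.04  1.76  1.19  0.45] [-0.07  0.37 -0.08  0.95  0.02 -0.14]
0.14880514015257917 1.4997652928726295 74 80 1 1 0
[... 1673 characters left out ...]
726293 74 80 -1 1 0.26 [-0.19  0.47 -0.59  0.57  1.29  1.52] [-0.05  0.66  0.37  1.55 -0.03  3.02]
0.12072318306644148 2.0290372178307274 74 90 -1 1 0.34 [-0.18  0.67 -0.27  1.19  1.24  0.99] [-0.05  0.66  0.37  1.55 -0.03  3.02]
0.12072318306644148 2.341851733802918 74 100 -1 1 0.11 [-0.16  0.83 -0.02  1.57  1.14  0.68] [-0.05  0.66  0.37  1.55 -0.03  3.02]
0.1004529954151141 1.702634521952609 80 70 -1 1 0.1 [-0.2   0.43 -1.   -0.58  1.34  2.3 ] [-0.06  0.56  0.22  1.4  -0.02  3.01]
grip t 3.77 pos [ 559.2 -240.2  146.2] F [-1.  -1.6  2.9] w 0.326 q [-0.41  0.46  0.1   1.21 -0.    2.74]
lift t 4.69 pos [ 558.8 -239.8  298.8] F [-0.   0.2 -3.3] w 0.325 q [-0.41  0.46  0.49  1.6   0.    2.74]
```

View pics/s3.png

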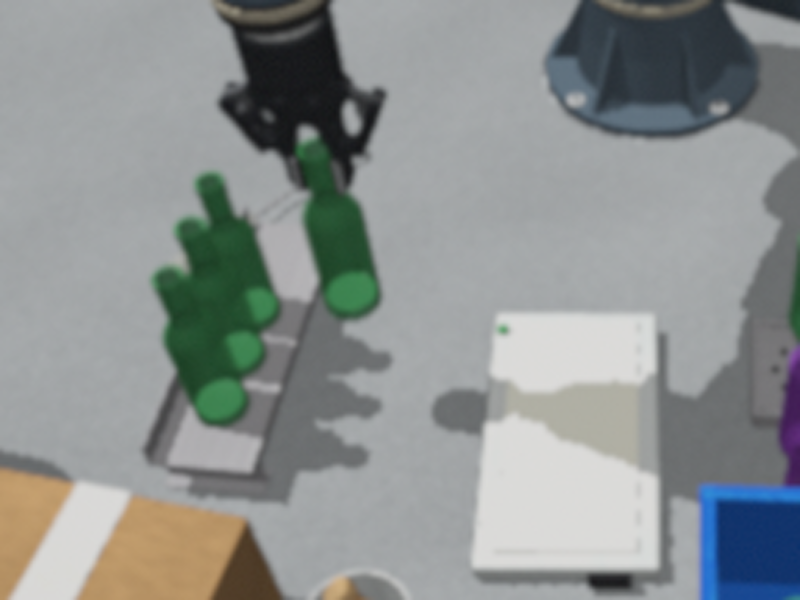

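The bottle is held at the neck and hangs upright at about (340,235). Next I carry it round to the open end and set it down with a force guard.

```bash
python3 - <<'E'
from h import *
from m import comps,circ
arm.move_linear((433,-270,290),vel=250); arm.move_linear((433,-374,280),vel=200); arm.move_linear((433,-374,207),vel=200)
print(arm.move_linear((433,-374,192),vel=30,guard=4)); st("down")
im,W=cloud("scene");save(im[100:292,60:316],"pics/s4.png")
H=cv2.cvtColor(im,cv2.COLOR_RGB2HSV)
im,W=cloud("top");H=cv2.cvtColor(im,cv2.COLOR_RGB2HSV)
m=(H[...,0]>45)&(H[...,0]<85)&(H[...,1]>90)&(W[...,2]>45)&(W[...,1]<-300)&(W[...,0]<720)
for c in comps(im,W,m):
    P=W[c];q=P[(P[:,2]>60)&(P[:,2]<155)];print(P.min(0).round(),P.max(0).round(),circ(q))
E
```

```text
True
down t 7.03 pos [ 433.4 -374.6  195.6] F [ 1.1 -1.5  5.2] w 0.326 q [-0.71  0.37  0.09  1.29 -0.    2.43]
[ 531. -411.   48.] [ 641. -348.  243.] (array([ 577.99410798, -353.17461339]), np.float64(31.428458871416197))
[ 474. -392.   58.] [ 521. -349.  242.] (array([ 498.94909347, -376.50723476]), np.float64(26.171121255291244))
[ 410. -387.   55.] [ 455. -308.  295.] (array([ 433.75719405, -373.92322516]), np.float64(25.750989479600186))
```

View pics/s4.png

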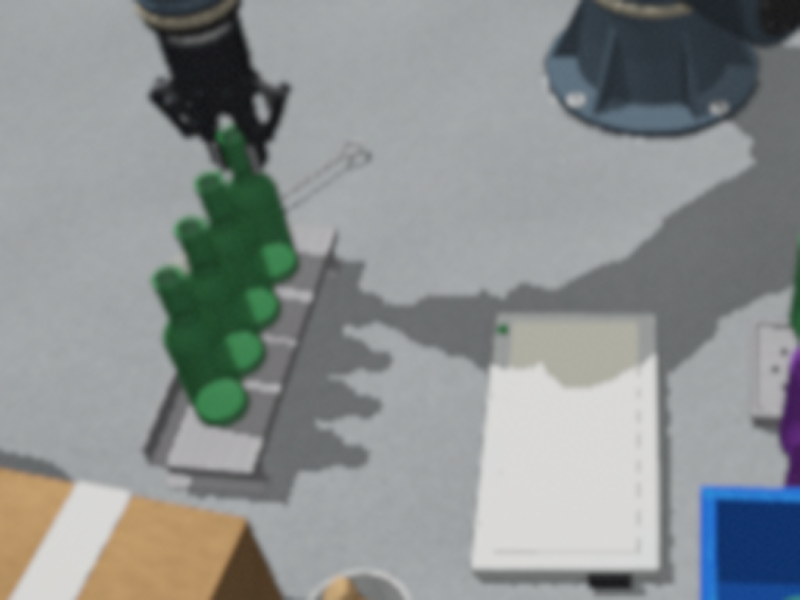

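The bottle is on the shelf line with a gap of about 11 mm, and the row hasn't moved. I'll release it, retreat, and check the whole drain plan by IK before moving to the pre-grasp.

```bash
cat > plan.py <<'E'
from search import *
Ri=grasp_R(74,90,-1); qi=R.from_matrix(Ri).as_quat(); G=np.array([*B,152.])
C=np.array([603,-37,0.])
Mf=final_R(Ri,-1,0); Mf=[m for m in Mf if m[2,2]<-.8]
t=lambda g,M:np.array(g)+18.7*M[:,2]
E
python3 - <<'E'
from plan import *
pts=[("pre",G-130*Ri[:,2],Ri),("grasp",G,Ri),("lift",G+[0,0,60],Ri),("lift2",G+[0,0,110],Ri),("back",G+[0,-110,110],Ri),("back2",G+[20,-170,110],Ri)]
for M in Mf: pts+= [("finhi",C-35*U+[0,0,250],M),("fin",C-35*U+[0,0,152],M)]
for n,g,M in pts:
    q=ik(g,M);print(n,np.round(g),None if q is None else (q.round(2),mar(q).round(2)))
arm.move_gripper(0.7); st("rel")
arm.move_linear((433,-374,340),vel=220); st()
E
```

```text
pre [506.  69. 188.] (array([-0.4 ,  0.78, -0.02,  1.71,  1.08,  0.57]), np.float64(0.33))
grasp [506. 194. 152.] (array([-0.18,  0.66, -0.27,  1.2 ,  1.24,  0.99]), np.float64(0.2))
lift [506. 194. 212.] (array([-0.18,  0.58, -0.22,  1.32,  1.24,  0.99]), np.float64(0.2))
lift2 [506. 194. 262.] (array([-0.18,  0.52, -0.17,  1.43,  1.24,  0.99]), np.float64(0.2))
back [506.  84. 262.] (array([-0.38,  0.68,  0.01,  1.81,  1.1 ,  0.61]), np.float64(0.23))
back2 [526.  24. 262.] (array([-0.46,  0.78,  0.18,  1.97,  1.04,  0.51]), np.float64(0.07))
finhi [568. -40. 250.] (array([-0.09,  0.12, -0.19,  0.99,  0.05, -0.16]), np.float64(0.86))
fin [568. -40. 152.] (array([-0.09,  0.17, -0.39,  0.74,  0.05, -0.16]), np.float64(0.75))
rel t 7.53 pos [ 432.9 -373.9  195.1] F [-0.   0.1  0.8] w 0.694 q [-0.71  0.37  0.09  1.29 -0.    2.43]
 t 8.34 pos [ 432.9 -373.9  339. ] F [ 0.2 -0.5  0. ] w 0.699 q [-0.71  0.4   0.49  1.66 -0.    2.43]
```

```bash
python3 - <<'E'
from plan import *
arm.move_gripper(1.0)
arm.goto(t(G-130*Ri[:,2],Ri),qi); st("pre")
arm.move_linear(t(G-60*Ri[:,2],Ri),vel=120); st()
im,W=cloud("scene");save(im[100:292,200:456],"pics/s5.png")
im2,W2=cloud("top");save(im2[90:282,80:336],"pics/t5.png")
from m import comps,circ
for n,i,w in(("scene",im,W),("top",im2,W2)):
    H=cv2.cvtColor(i,cv2.COLOR_RGB2HSV)
    m=(H[...,0]>45)&(H[...,0]<85)&(H[...,1]>90)&(w[...,2]>60)&(w[...,0]<720)
    for c in comps(i,w,m):
        P=w[c];q=P[(P[:,2]>60)&(P[:,2]<155)]
        if len(q)>15:print(n,P.min(0).round(),P.max(0).round(),circ(q))
E
```

```text
pre t 10.47 pos [505.7  86.6 182.9] F [ 0.5 -0.1 -0.1] w 1.001 q [-0.4   0.78 -0.02  1.71  1.08  0.57]
 t 11.21 pos [505.6 153.9 163.7] F [-0.6 -0.1 -0.7] w 1.0 q [-0.29  0.72 -0.15  1.48  1.17  0.75]
scene [152. 880.  65.] [179. 895. 112.] (array([165.11029891, 890.86893218]), np.float64(8.709444082123381))
scene [ 422. -392.   60.] [ 648. -248.  359.] (array([ 549.43329461, -441.14253157]), np.float64(109.87002767036788))
scene [486. 169. 104.] [535. 216. 219.] (array([507.74360205, 193.97048524]), np.float64(24.885965593702778))
top [ 532. -392.   61.] [ 642. -348.  243.] (array([ 578.17302407, -352.8972648 ]), np.float64(31.318047709408734))
top [479. 168. 105.] [529. 218. 217.] (array([505.76189937, 195.04862308]), np.float64(26.28414899618349))
top [ 474. -391.   61.] [ 522. -349.  242.] (array([ 499.05453117, -376.64003443]), np.float64(26.240561406244634))
top [ 410. -389.   63.] [ 457. -346.  243.] (array([ 433.78827238, -373.90255997]), np.float64(25.857549477427707))
```

View pics/s5.png

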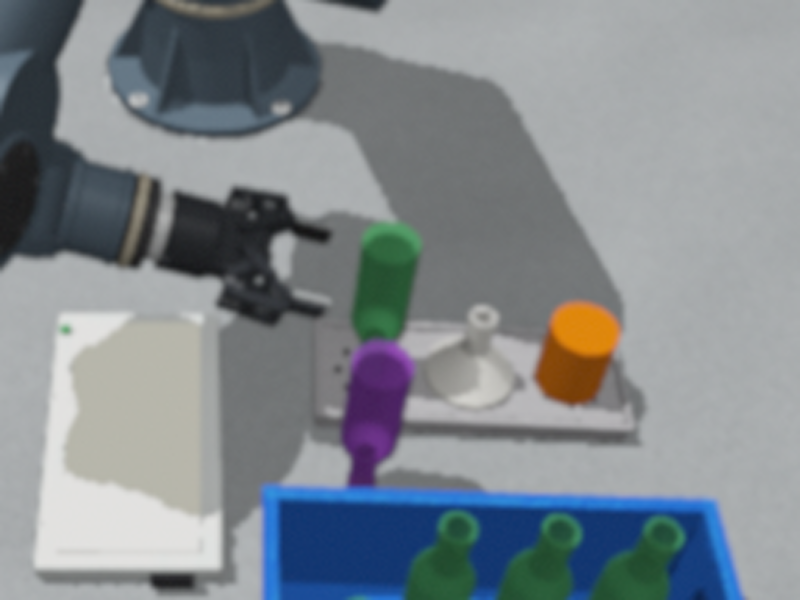

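View pics/t5.png

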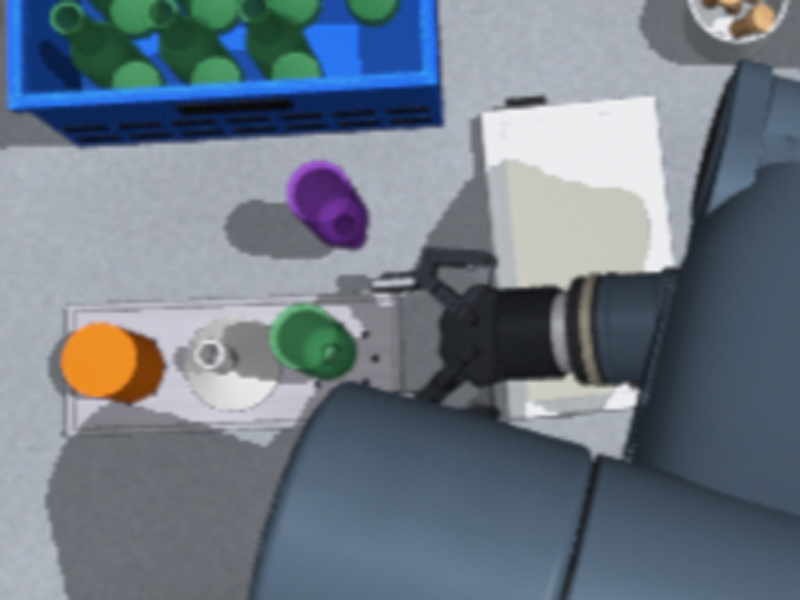

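The row is unchanged and the checked bottle stands at (434,-374). The fingers are lined up either side of the rinsed bottle: in the scene crop they are at (325,235) and (325,305), and the bottle is at (390,265). They clear the purple one. Now I'll grasp it and draw it up.

```bash
python3 - <<'E'
from plan import *
print(arm.move_linear(t(G,Ri),vel=70,guard=10)); st("at")
arm.move_gripper(0.0,60); st("grip")
arm.move_linear(t(G+[0,0,75],Ri),vel=70); st("lift")
arm.move_linear(t(G+[0,0,110],Ri),vel=120); st("lift2")
im,W=cloud("scene");save(im[70:262,200:456],"pics/s6.png")
E
```

```text
False
at t 12.32 pos [505.6 211.7 146.9] F [-0.4 -0.4  0.4] w 1.001 q [-0.18  0.66 -0.27  1.2   1.24  0.99]
grip t 12.72 pos [505.7 211.8 147. ] F [ 1.2 -1.4  2.3] w 0.613 q [-0.18  0.66 -0.27  1.2   1.24  0.99]
lift t 13.94 pos [505.4 212.  221.4] F [ 0.6 -0.4 -2.1] w 0.612 q [-0.18  0.56 -0.21  1.35  1.24  0.99]
lift2 t 14.38 pos [505.5 211.9 256.5] F [-0.1  0.3 -2.4] w 0.614 q [-0.18  0.52 -0.17  1.43  1.24  0.99]
```

View pics/s6.png

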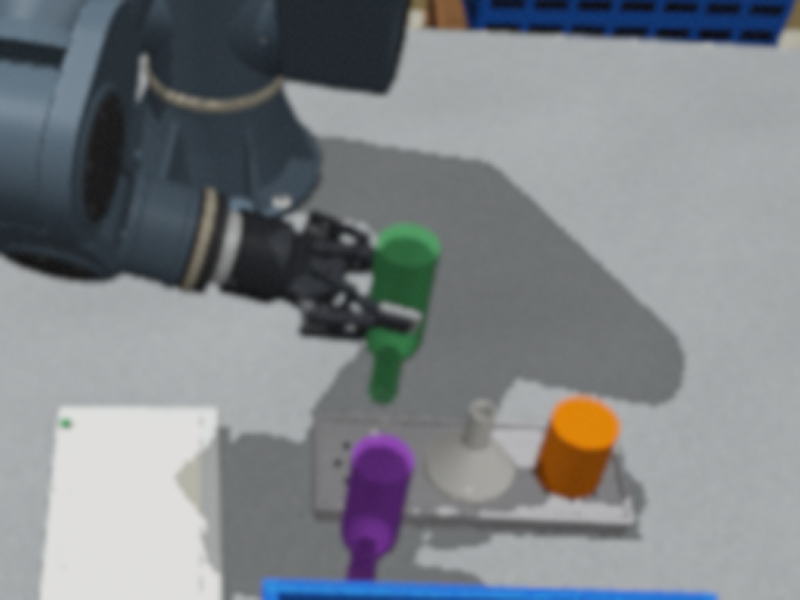

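The bottle is off the peg, gripped firmly at about (405,290), and the peg is clear. Next I back away, turn it level through a midway pose, and lower it over the box.

```bash
python3 - <<'E'
from plan import *
from scipy.spatial.transform import Slerp
M=Mf[0]
g1=G+[0,-110,110]; gf=C-35*U
Rm=Slerp([0,1],R.from_matrix([Ri,M]))(.5).as_matrix(); gm=(g1+gf)/2; gm[2]=290
print("mid",ik(gm,Rm))
arm.move_linear(t(g1,Ri),vel=150)
arm.goto(t(gm,Rm),R.from_matrix(Rm).as_quat()); st("mid")
arm.goto(t(gf+[0,0,250],M),R.from_matrix(M).as_quat()); st("finhi")
arm.move_linear(t(gf+[0,0,152],M),vel=100); arm.sleep(.5); st("fin")
im,W=cloud("scene");im2,W2=cloud("top")
save(np.vstack([im[80:296,40:328],im2[90:306,130:418]])[::1,:],"pics/f7.png")
z=np.vstack([im[80:296,40:328],im2[90:306,130:418]]);cv2.imwrite("pics/f7.png",cv2.resize(z[...,::-1],None,fx=1.38,fy=1.38,interpolation=cv2.INTER_CUBIC))
from m import comps
for n,i,w in(("scene",im,W),("top",im2,W2)):
    H=cv2.cvtColor(i,cv2.COLOR_RGB2HSV)
    m=(H[...,0]>45)&(H[...,0]<85)&(H[...,1]>90)&(w[...,2]>60)&(w[...,0]<760)&(abs(w[...,1])<150)
    P=w[m];r=cv2.minAreaRect(P[:,:2].astype(np.float32));print(n,len(P),P.min(0).round(),P.max(0).round(),r)
    d=(P[:,:2]-C[:2])@U[:2]
    for a in(-90,-60,0,20,50,80):
        q=P[abs(d-a)<8]
        if len(q):print(a,"top z",np.percentile(q[:,2],95).round(1),"y",np.median(q[:,1]).round(1))
E
```

```text
mid [-0.24054501  0.52540437  0.36248195  1.73205772  0.52730826  0.32469563]
mid t 15.93 pos [533.7  33.9 275.1] F [-1.  -0.6 -3.5] w 0.617 q [-0.24  0.52  0.36  1.73  0.53  0.33]
finhi t 16.8 pos [572.2 -39.1 230.4] F [ 0.7  0.1 -2.7] w 0.618 q [-0.1   0.12 -0.19  0.99  0.05 -0.16]
fin t 18.43 pos [573.3 -39.3 134.1] F [-0.1  0.  -2.3] w 0.615 q [-0.09  0.17 -0.39  0.74  0.05 -0.16]
scene 696 [530. -66. 141.] [699. -13. 212.] ((612.7796630859375, -32.066688537597656), (171.5293426513672, 51.53291320800781), 8.098020553588867)
-60 top z 182.2 y -42.4
0 top z 182.3 y -33.7
20 top z 181.8 y -32.2
50 top z 170.1 y -30.9
80 top z 170.6 y -28.4
top 374 [600. -57. 157.] [695. -11. 186.] ((647.6258544921875, -34.81465148925781), (44.8844108581543, 95.59453582763672), 88.5472183227539)
0 top z 180.7 y -34.7
20 top z 181.6 y -34.8
50 top z 168.5 y -30.9
80 top z 168.1 y -28.8
```

View pics/f7.png

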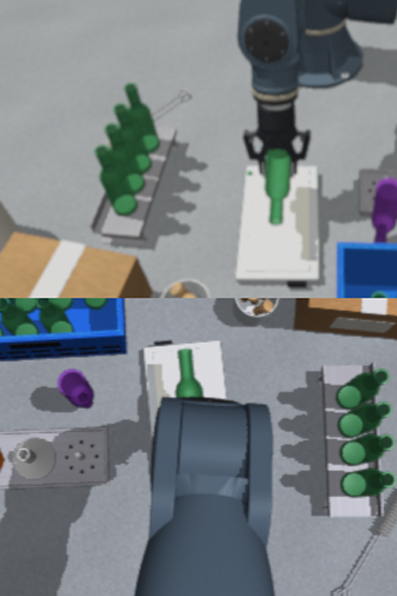

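The bottle is level: its axis is at about z = 154 at both body and neck, roughly 97 mm clear of the pane. It spans x of about 508–698 within the pane's 468–738. The row stands undisturbed, so I'm handing in.

```bash
python3 - <<'E'
from h import *
arm.job_done(); st("done")
E
```

```text
the job is handed in; nothing more can be done
the job is handed in; nothing more can be done
```

I did both parts in the order asked and handed the job in at about 18.5 s of the 53 s allowed. The hand-in gives no verdict.

- **Checked bottle:** I lifted it by the neck and set it on the shelf's open end with a force guard. After I let go it stood upright, about 11 mm from the end bottle and 2–3 mm off it in the row line. The other row bottles measured the same before and after.
- **Rinsed bottle:** I gripped it from the side by the body with 60 N, drew it straight up 110 mm off the peg and turned it level. It is still held lengthwise over the light box.
- **Last check of the held bottle:**
  - **Height:** its axis is level at about 154 mm above the bench, so its underside is about 97 mm above the pane.
  - **Position:** its whole length and width lie over the pane. The base end was partly hidden by the gripper and arm, so its position there comes from the grasp.
  - **Grip:** the wrist force was steady at about the bottle's weight.

**Failures and disagreements:** my first plan, a top grasp turned level at the box, was out of the arm's reach, so I used the side grasp instead. The two cameras differed by about 2–3 mm, which is small next to the margins. The funnel, beaker and purple bottle look untouched in the last picture, though I did not measure them again.

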